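# Line up the arbor's castle nut and lock it

### The job

The castle nut on the arbor fixture has stopped between slots. Push its ring spanner clockwise (tightening, seen from above) just far enough that the next slot lines up with the arbor's cross hole, without backing it off to the slot behind or going on past the next one, then push the red-knobbed lock pin fully home through the slot. Leave the other things on the bench where they are.

Things in the scene. Friction and masses are not known exactly. Their poses are not given: they have to be found in the camera images.
- fixture: Fixed dark steel plate 200 x 200 x 16 mm with a brass disc (96 mm across, top at 34 mm) and an upright arbor (36 mm across) at its middle. Origin: plate's underside, on the arbor's axis; z up. The cross hole runs through the arbor along the fixture's x, 64 mm up; a red line on the arbor's top shows it. A blue pin bracket, 34 mm wide, top at 75 mm, stands at x = -64 to -52 mm.
- arbor_top (a point): Centre of the arbor's top face, 80 mm above the bench; the highest point of the fixture. Axes as the fixture's.
- nut (a joint): Angle of the steel castle nut, rad, growing clockwise from above (tightening). Hexagon 60 mm across flats, 34 to 70 mm above the bench, six slots 60 degrees apart, 10 mm wide, dark floors. 0: the next slot is in line with cross hole and pin; starts 0.3 to 0.85 short (negative). Stiff (0.6 N m), stays where left. The lock pin enters within about 0.09 rad of 0; else the teeth stop it.
- spanner_push (a point): Middle of the orange end of the ring spanner fixed on the nut: 115 mm from the arbor's axis, 43 mm above the bench. Straight dark arm 18 mm wide (orange end 19), 37 to 49 mm above the bench, reaching 139 mm from the axis; free space below and beside it. Site's -y points outward along the arm; at nut angle 0 the arm points along the fixture's -y. Ring round the nut 84 mm across.
- lockpin (a joint): Travel of the 6 mm lock pin, m: 0 drawn out (start), 0.028 fully home at a firm stop, the knob then 2 mm from the bracket. Slides along the fixture's +x, toward the arbor; about 3 N of friction, no spring. Its tip reaches the nut after 3 to 7 mm, so a misaligned nut blocks it.
- knob_face (a point): Centre of the outer face of the lock pin's red knob (26 mm across, 8 mm thick, its face upright and looking along the fixture's -x axis). 64 mm above the bench; 102 mm from the arbor's axis when out, 74 mm when home. Push it along the fixture's +x axis.
- gauge_a: Steel gauge block, 30 x 9 x 35 mm (height), standing on the plate's +y side. Origin: centre of its underside. Bystander.
- ball_standard: Small aluminium ball on a foot, 32 mm across and 50 mm high, on the plate's +x +y corner. Origin: centre of its underside. Bystander.
- master_ring: Steel setting ring, 60 mm across, 36 mm bore, 20 mm high, to the robot's left. Origin: centre of its underside. Bystander.
- screwdriver: Screwdriver lying on the bench to the robot's right. Bystander.
- oil: White bottle with a red cap, 44 mm across, 110 mm high, to the right. Origin: centre of its underside. Bystander.
- sorting_box: Clear open sorting box with steel balls, 110 x 170 x 35 mm, to the left. Origin: centre of its underside. Bystander.

How it is judged:
By the outcome, as a careful person would: the job done as asked, in the order asked, and still so for the second after the job is handed in, with the robot touching nothing.
It also fails if it takes over 45 s, if anything falls off the work surface, if the arm or the gripper's body presses on something with over 40 N, if the wrist force passes 120 N, or if a joint passes its speed limit or range.

### The arm

A 6-joint arm with a two-finger parallel gripper is mounted at the origin on the work surface. World frame = base frame: x ahead of the robot, y to its left, z up, the work surface at z = 0. Lengths are in m, angles in degrees, forces in N, time in s.
With the tool pointing down it reaches from about 0.375 to 0.975 m from the base axis. Payload 3.8 kg.
Tool frame: the origin (TCP) lies on the centre line of the jaws, within the pads' length; the fingertips stand 22 mm ahead of it and the grasp point (between the pads) lies 3 mm ahead of it (tcp_to_tips is the distance from the TCP to the fingertips, in m); x points along the fingers, y is the direction in which the jaws open and shut, and the axes are right-handed (so a half turn about x gives the same grasp; the last joint's range is limited). The gripper opens to 85 mm and grips with 20 to 120 N. Pads are 22 mm wide; open, the fingers measure 114 mm over their backs; the gripper's body (76 mm by 85 mm) begins 54 mm behind the grasp point. The pads swing forward as they close: fully open they stand 13 mm farther back than shut.
Start: joints at [66.755, 15.12, 91.902, -0, 72.978, -2.114], TCP at [0.243, 0.63, 0.253] pointing down, gripper open.
Joint ranges: [-150.88, 150.88], [-54.13, 125.18], [17.81, 147.31], [-75.09, 255.09], [0, 152.58], [-146.25, 146.25]. Speed limits (degrees/s): [147.25, 147.25, 180, 180, 180, 180].

### API

Orientations are given as [roll, pitch, yaw] about the fixed x, y, z axes, in that order (R = Rz(yaw) Ry(pitch) Rx(roll)).
In Python, from plant import sense, camera, camera_model, sign_off, tcp_to_tips gives the robot as it stands.
- The arm moves only by the shell command python3 -m handwheel 'ROWS' [FORCE]. ROWS is JSON, a list of rows, each a list of 3 entries, a list of its own where there are three numbers: the closure, from 0 (fully open) to 1 (shut), then the shift along the tool's x, y, z in mm, then the turn, a rotation vector about the tool's x, y, z in rad. In form: [[grip, [tx, ty, tz], [wx, wy, wz]], ...]. A call has 1 to 10 rows; each row is the pose to reach, as a shift and turn from the pose commanded when the call began, along the tool's axes at that moment; what a row does not reach only later rows make up. A row lasts 1/8 s, in which the tool goes at most 62.5 mm and 10.7 degrees, less where a joint would pass 70% of its speed; a pose out of reach is approached as far as the arm can. A call with a gripper value outside its range is refused whole. The fingers move at their own pace and stop on an object; FORCE is the grip in N (left out, the last holds). Time passes only in rows, so rows that repeat a pose let the fingers close. It gives the time, the measured TCP pose, the force and the opening at its end, in the units of the state.
- sense(): the state, without advancing time (a new reading comes with each control period).
- camera(name): name is "scene" or "top" or "wrist"; returns the picture (400x640x3 uint8, red, green, blue); there is no depth.
- camera_model(name): a dict with "fx", "fy", "cx", "cy" (pixels), "R" (3x3) and "t" (3): a world point X has camera coordinates R X + t. Camera axes: x right, y down, z forward; pixel columns grow to the right and rows downward; lengths in m; the calibration is good to about 2 mm. The wrist camera is an equidistant fisheye: a pixel r from the principal point sees the ray r / f radians off the axis. A picture is of the moment at which its call begins: read the wrist's pose just before it. camera_model takes no time and is no camera call; for the wrist camera it gives the pose at the moment of the call.
- sign_off(): hands the job in, once; it reports no verdict.
The state is a dict: "clock": time; "joints": joint angles; "qd": joint speeds; "joint_efforts": joint torques, N m; "tool_pos": TCP position; "orientation": TCP orientation; "ft_force": force on the tool from outside, world axes, zero at the start; "ft_torque": the same for the moment, N m; "gripper_width": finger opening in m.
Only numpy, scipy, OpenCV 4.12 (cv2) and the standard library are available. Lean on these libraries where they do the work, as an engineer would, in place of code of your own. Each camera call takes 0.05 s, during which the arm holds its last target. There are 200 camera calls.

## Working session

There is one attempt and no reset: what is moved stays moved. The work goes in short steps, Python scripts to look and compute and a shell command to move; the robot and the scene stay as the last step left them, time stands still between calls to the robot, and variables do not carry over. Pictures are saved under pics/ and viewed, about 8 in all and at most 12, crops included, and the job is handed in when it is done.

```bash
mkdir -p pics; ls; python3 - <<'E'
from plant import *
import cv2
s=sense();print({k:s[k] for k in('clock','tool_pos','orientation','ft_force','gripper_width')},tcp_to_tips)
for n in('scene','top'):
    cv2.imwrite(f'pics/{n}0.png',camera(n)[:,:,::-1]);m=camera_model(n);print(n,m)
E
```

```text
pics
{'clock': 0.0, 'tool_pos': array([0.24308526, 0.6289843 , 0.25194036]), 'orientation': array([ -91.61286275,   89.8712267 , -112.74321159]), 'ft_force': array([-0.43829837, -0.25184743,  0.37356394]), 'gripper_width': 0.08545733565317987} 0.022
scene {'fx': 405.8122370951608, 'fy': 405.8122370951608, 'cx': 313.300499565469, 'cy': 195.54610908004503, 'R': array([[-0.82437572,  0.56603957,  0.00196686],
       [ 0.39556538,  0.57857691, -0.71328592],
       [-0.40488603, -0.58723757, -0.70087041]]), 't': array([ 0.37719037, -0.12150536,  1.36166541])}
top {'fx': 505.96494146290286, 'fy': 505.96494146290286, 'cx': 320.33300394663377, 'cy': 191.11754482286523, 'R': array([[ 0.02446756, -0.99958819, -0.014993  ],
       [-0.99018666, -0.02216782, -0.13798177],
       [ 0.13759258,  0.01822194, -0.99032128]]), 't': array([0.00200969, 0.46005055, 1.37790251])}
```

View pics/top0.png

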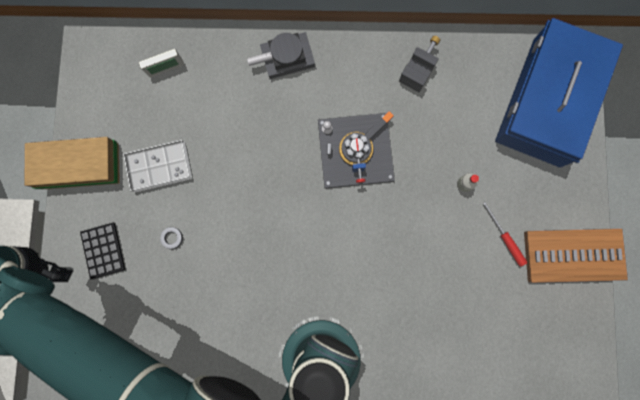

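View pics/scene0.png

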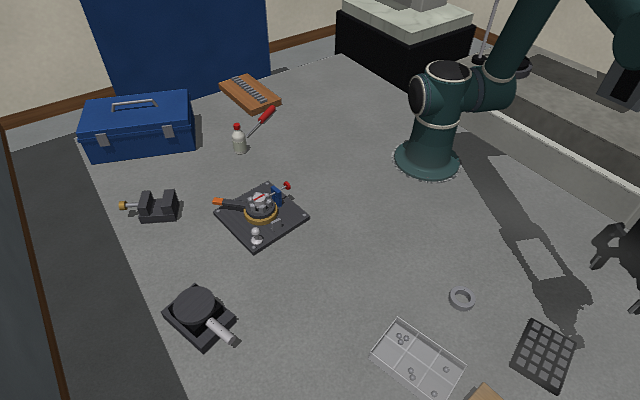

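```bash
cat > h.py <<'E'
import numpy as np, cv2
from plant import *
def ray(m,u,v,z):
    d=m['R'].T@np.array([(u-m['cx'])/m['fx'],(v-m['cy'])/m['fy'],1]); c=-m['R'].T@m['t']
    return c+d*(z-c[2])/d[2]
def blobs(hsv,lo,hi,box,amin=4):
    mk=cv2.inRange(hsv,np.array(lo),np.array(hi)); k=np.zeros_like(mk); x0,y0,x1,y1=box; k[y0:y1,x0:x1]=mk[y0:y1,x0:x1]
    n,l,s,c=cv2.connectedComponentsWithStats(k); return [(c[i],s[i],l==i) for i in range(1,n) if s[i][4]>=amin]
E
python3 - <<'E'
from h import *
im=cv2.imread('pics/top0.png');h=cv2.cvtColor(im,cv2.COLOR_BGR2HSV);m=camera_model('top')
B=(310,100,410,200)
for n,lo,hi,z in(('orange',(6,150,120),(16,255,255),.049),('red',(0,130,80),(4,255,255),.064),('red2',(172,130,80),(180,255,255),.064),('blue',(100,130,50),(125,255,255),.075),('brass',(17,80,80),(30,255,255),.034)):
    for c,s,_ in blobs(h,lo,hi,B): print(n,c.round(1),s,ray(m,*c,z).round(4))
# plate
cnt=None
g=cv2.inRange(h,(0,0,40),(180,90,100))
k=np.zeros_like(g);k[105:200,310:402]=g[105:200,310:402]
c=max(cv2.findContours(k,0,2)[0],key=cv2.contourArea);r=cv2.minAreaRect(c);print(r)
for p in cv2.boxPoints(r):print(ray(m,*p,.016).round(4))
cv2.imwrite('pics/top_crop.png',cv2.resize(im[100:200,310:410],None,fx=6,fy=6,interpolation=2))
E
```

```text
orange [387.6 116.6] [383 112  10  10  55] [ 0.6727 -0.1711  0.049 ]
red [360.5 180. ] [357 179   8   3  22] [ 0.4885 -0.0966  0.064 ]
blue [358.7 165.9] [353 164  12   5  44] [ 0.5253 -0.0904  0.075 ]
brass [344.1 151.2] [339 132  15  33 113] [ 0.5742 -0.0512  0.034 ]
brass [369.4 152.9] [362 140  11  23  59] [ 0.5711 -0.1222  0.034 ]
((379.4353332519531, 130.84115600585938), (7.484100818634033, 29.285612106323242), 49.398704528808594)
[ 0.6195 -0.1132  0.016 ]
[ 0.6769 -0.1763  0.016 ]
[ 0.6604 -0.1903  0.016 ]
[ 0.6032 -0.1273  0.016 ]
```

View pics/top_crop.png

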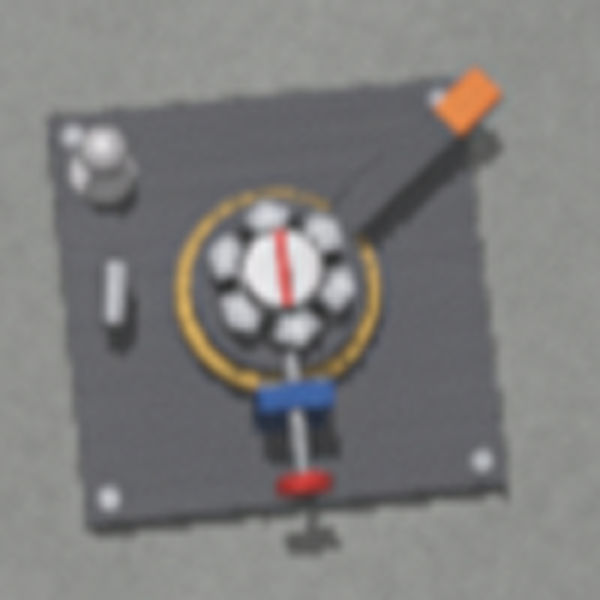

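```bash
python3 - <<'E'
from h import *
m=camera_model('top')
f=lambda x,y,z:ray(m,(x+.5)/6-.5+310,(y+.5)/6-.5+100,z)
P=[f(*p,.016) for p in((50,115),(458,75),(505,492),(90,528))]
print('plate ctr',np.mean(P,0).round(4),[np.linalg.norm(P[i]-P[i-1]).round(4) for i in range(4)])
a=f(283,267,.08);print('arbor',a.round(4))
for p,q in((P[3],P[0]),(P[2],P[1]),(f(288,305,.08),f(281,230,.08)),(f(303,484,.064),a),((P[2]),P[3]),(P[1],P[0])):
    d=q-p;print(np.degrees(np.arctan2(d[1],d[0])).round(2))
o=ray(m,387.6,116.6,.049)
for c in (np.mean(P,0),a):
    d=o-c;print('arm',np.hypot(d[0],d[1]).round(4),np.degrees(np.arctan2(d[1],d[0])).round(2))
E
```

```text
plate ctr [ 0.5835 -0.0841  0.016 ] [np.float64(0.201), np.float64(0.1964), np.float64(0.2032), np.float64(0.1957)]
arbor [ 0.5847 -0.0841  0.08  ]
6.81
6.61
6.04
6.7
96.29
96.92
arm 0.1245 -44.24
arm 0.1236 -44.65
```

```bash
cat >> h.py <<'E'
from scipy.spatial.transform import Rotation as Ro
C=np.array([.584,-.084]); YAW=6.6
def toolR(): return Ro.from_euler('xyz',sense()['orientation'],degrees=True).as_matrix()
def go(x,y,z,zang=None):
    """shift (mm, tool axes) and turn about tool x (rad) to world TCP x,y,z with tool +-z at heading zang"""
    R=toolR();s=R.T@(np.array([x,y,z])-sense()['tool_pos'])*1000
    h=np.degrees(np.arctan2(R[1,2],R[0,2])); t=0 if zang is None else (zang-h+90)%180-90
    print('shift',s.round(1),'z heading',h.round(2),'turn wx',(-np.radians(t)).round(3), 'x axis',R[:,0].round(3))
def arm(th,r,d): # beside arm at heading th, radius r, d to ccw side
    t=np.radians(th);return C+r*np.array([np.cos(t),np.sin(t)])+d*np.array([-np.sin(t),np.cos(t)])
E
python3 - <<'E'
from h import *
a=arm(-44.4,.118,.045);print(a);go(*a,.253,-134.4);print(sense()['joints'])
E
```

```text
[ 0.69979263 -0.134409  ]
shift [ 2.000e-01 -5.475e+02  7.012e+02] z heading -21.13 turn wx -1.165 x axis [-0.001 -0.002 -1.   ]
[ 6.67562516e+01  1.51641547e+01  9.19735028e+01 -1.76008572e-03
  7.29779469e+01 -2.11367860e+00]
```

```bash
python3 -m handwheel '[[1,[0,-546,702],[1.97,0,0]],[1,[0,-546,702],[1.97,0,0]],[1,[0,-546,702],[1.97,0,0]],[1,[0,-546,702],[1.97,0,0]],[1,[0,-546,702],[1.97,0,0]],[1,[0,-546,702],[1.97,0,0]],[1,[0,-546,702],[1.97,0,0]],[1,[0,-546,702],[1.97,0,0]],[1,[0,-546,702],[1.97,0,0]],[1,[0,-546,702],[1.97,0,0]]]' 40
python3 - <<'E'
from h import *
a=arm(-44.4,.118,.045);go(*a,.16,-134.4)
E
```

```text
clock: 1.35
tool_pos: [0.5656, 0.0919, 0.2529]
orientation: [-76.5, 90.0, 154.6]
ft_force: [0.9, 1.2, -0.6]
gripper_width: 0.0004
shift [ 92.8 246.6  91.8] z heading -128.92 turn wx 0.096 x axis [-0.  0. -1.]
```

```bash
python3 -m handwheel '[[1,[0,240,90],[0.09,0,0]],[1,[0,240,90],[0.09,0,0]],[1,[0,240,90],[0.09,0,0]],[1,[0,240,90],[0.09,0,0]],[1,[90,240,90],[0.09,0,0]],[1,[90,240,90],[0.09,0,0]],[1,[90,240,90],[0.09,0,0]],[1,[90,240,90],[0.09,0,0]]]'
python3 - <<'E'
from h import *
a=arm(-44.4,.118,.045);go(*a,.053,-134.4);print(sense()['joints'].round(0))
cv2.imwrite('pics/w1.png',camera('wrist')[:,:,::-1])
E
```

```text
clock: 2.35
tool_pos: [0.6975, -0.126, 0.1646]
orientation: [122.7, 89.9, -11.0]
ft_force: [0.4, 1.1, -0.5]
gripper_width: 0.0001
shift [111.6   7.3   4.5] z heading -133.7 turn wx 0.012 x axis [ 0.002 -0.    -1.   ]
[-12.  22.  92.   0.  65.  31.]
```

View pics/w1.png

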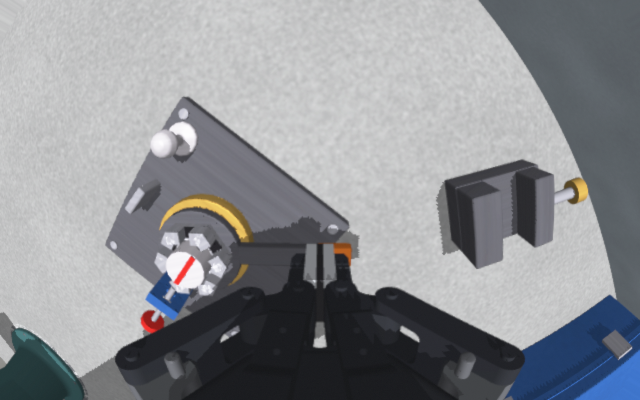

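```bash
python3 -m handwheel '[[1,[50,7,4],[0.012,0,0]],[1,[80,7,4],[0.012,0,0]],[1,[100,7,4],[0.012,0,0]],[1,[111,7,4],[0.012,0,0]],[1,[111,7,4],[0.012,0,0]],[1,[111,7,4],[0.012,0,0]]]'
python3 - <<'E'
from h import *
for th,d in((-44.4,.024),(-55,.0205),(-65,.0205),(-75,.0205)): a=arm(th,.116,d);go(*a,.053,th-90)
E
```

```text
clock: 3.15
tool_pos: [0.7003, -0.134, 0.054]
orientation: [121.5, 89.8, -12.9]
ft_force: [1.1, 0.6, 0.0]
gripper_width: 0.0005
shift [ 0.9 -2.1 21.6] z heading -134.4 turn wx 0.0 x axis [ 0.003 -0.001 -1.   ]
shift [ 0.9 -0.3 46.8] z heading -134.4 turn wx 0.185 x axis [ 0.003 -0.001 -1.   ]
shift [ 0.9 -2.3 67.2] z heading -134.4 turn wx 0.36 x axis [ 0.003 -0.001 -1.   ]
shift [ 0.8 -7.8 87. ] z heading -134.4 turn wx 0.534 x axis [ 0.003 -0.001 -1.   ]
```

```bash
python3 -m handwheel '[[1,[0,-2,14],[0,0,0]],[1,[0,-2,24],[0,0,0]],[1,[0,-1,34],[0.08,0,0]],[1,[0,-1,46],[0.18,0,0]],[1,[0,-1,57],[0.27,0,0]],[1,[0,-2,67],[0.36,0,0]],[1,[0,-4,75],[0.43,0,0]],[1,[0,-7,82],[0.5,0,0]],[1,[0,-7,82],[0.5,0,0]],[1,[0,-7,82],[0.5,0,0]]]'
python3 - <<'E'
from h import *
s=sense()
im=camera('top')[:,:,::-1].copy();cv2.imwrite('pics/top2.png',im[100:200,310:430]);cv2.imwrite('pics/top2f.png',im)
cv2.imwrite('pics/w2.png',camera('wrist')[:,:,::-1])
h=cv2.cvtColor(im,cv2.COLOR_BGR2HSV);m=camera_model('top')
for c,b,_ in blobs(h,(6,150,100),(16,255,255),(310,90,430,200)):
    o=ray(m,*c,.049);d=o[:2]-C;print(c,b,o,np.hypot(*d),np.degrees(np.arctan2(d[1],d[0])))
E
```

```text
clock: 4.4
tool_pos: [0.6371, -0.1883, 0.0529]
orientation: [132.9, 89.9, -30.1]
ft_force: [2.0, -1.5, 0.1]
gripper_width: -0.0001
```

View pics/w2.png

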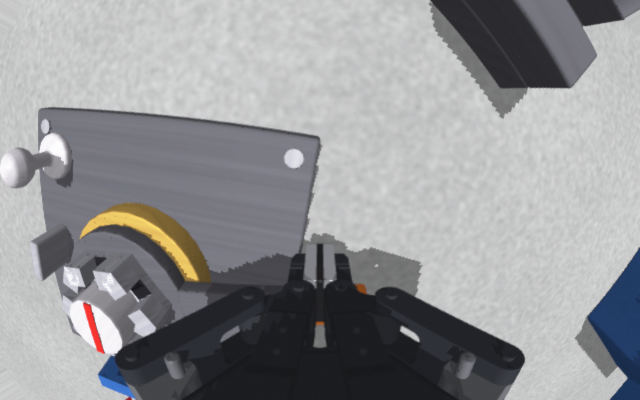

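```bash
python3 - <<'E'
from h import *
for th in(-78,-82): a=arm(th,.116,.0205);go(*a,.053,th-90)
E
```

```text
shift [-0.2  2.5 10. ] z heading -163.03 turn wx 0.087 x axis [ 0.001 -0.    -1.   ]
shift [-0.2  2.9 18.2] z heading -163.03 turn wx 0.157 x axis [ 0.001 -0.    -1.   ]
```

```bash
python3 -m handwheel '[[1,[0,2.5,7],[0.06,0,0]],[1,[0,2.5,12],[0.11,0,0]],[1,[0,2.9,16],[0.14,0,0]],[1,[0,2.9,18],[0.157,0,0]],[1,[0,2.9,18],[0.157,0,0]],[1,[0,2.9,18],[0.157,0,0]]]'
python3 -m handwheel '[[1,[0,0,-20],[0,0,0]],[1,[0,0,-45],[0,0,0]],[1,[-50,0,-50],[0,0,0]],[1,[-100,0,-50],[0,0,0]],[1,[-120,40,-60],[0,0,0]],[1,[-120,90,-60],[0,0,0]],[1,[-120,100,-60],[0,0,0]],[1,[-120,100,-60],[0,0,0]]]'
python3 - <<'E'
from h import *
im=camera('top')[:,:,::-1].copy();cv2.imwrite('pics/top3.png',im)
M=camera_model('wrist');np.savez('w3.npz',**M);w=camera('wrist')[:,:,::-1].copy();cv2.imwrite('pics/w3.png',w)
h=cv2.cvtColor(im,cv2.COLOR_BGR2HSV);m=camera_model('top')
for c,b,_ in blobs(h,(6,150,100),(16,255,255),(310,90,430,200)):
    o=ray(m,*c,.049);d=o[:2]-C;print(c,b,o,np.hypot(*d),np.degrees(np.arctan2(d[1],d[0])))
cv2.imwrite('pics/c3.png',np.vstack([w,cv2.resize(im[120:180,320:424],(640,369),interpolation=2)])[:,:][:769:1].astype('uint8')[::1][:, :] if 0 else w)
E
```

```text
clock: 5.25
tool_pos: [0.6211, -0.195, 0.0527]
orientation: [-163.4, 89.9, 24.6]
ft_force: [3.8, 3.7, 1.6]
gripper_width: -0.0003
clock: 6.25
tool_pos: [0.6922, -0.2867, 0.1708]
orientation: [-30.7, 89.8, 157.1]
ft_force: [-0.2, 0.4, -0.2]
gripper_width: 0.0001
[397.92307692 141.23076923] [396 139   6   6  26] [ 0.60252506 -0.20008002  0.049     ] 0.11754892514891552 -80.93270261063236
```

View pics/w3.png

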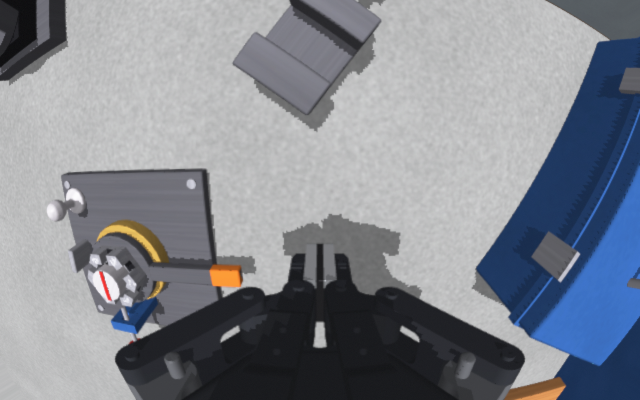

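```bash
cat >> h.py <<'E'
def wray(M,u,v,z):
    a=(u-M['cx'])/M['fx'];b=(v-M['cy'])/M['fy'];r=np.hypot(a,b)
    d=M['R'].T@np.array([np.sin(r)*a/r,np.sin(r)*b/r,np.cos(r)]);c=-M['R'].T@M['t'];return c+d*(z-c[2])/d[2]
ang=lambda d:np.degrees(np.arctan2(d[1],d[0])).round(2)
E
python3 - <<'E'
from h import *
M=dict(np.load('w3.npz'));w=cv2.imread('pics/w3.png');h=cv2.cvtColor(w,cv2.COLOR_BGR2HSV)
hl=cv2.inRange(h,np.array((8,150,200)),np.array((20,255,255)))
B=(200,250,255,300)
for c,b,mk in blobs(h,(6,150,100),(20,255,255),B):
    v=h[...,2][mk];print('orange',c,b,np.percentile(v,[5,25,50,75,95]))
    t=mk&(h[...,2]>np.percentile(v,50)-15);ys,xs=np.nonzero(t);p=wray(M,xs.mean(),ys.mean(),.049);print(len(xs),p,np.hypot(*(p[:2]-C)),ang(p[:2]-C))
    O=p
# red line
for c,b,mk in blobs(h,(0,120,80),(5,255,255),(85,255,130,310))+blobs(h,(174,120,80),(180,255,255),(85,255,130,310)):
    ys,xs=np.nonzero(mk);P=np.array([wray(M,x,y,.08)[:2] for x,y in zip(xs,ys)]);q=P.mean(0)
    l=np.linalg.svd(P-q)[2][0];l=l*np.sign(l[0]);print('red',c,b[4],q,'heading',ang(l),'arm about arbor',np.hypot(*(O[:2]-q)),ang(O[:2]-q))
# plate far edge corners
a,b_=wray(M,64,174,.016),wray(M,206,170,.016);print('edge',a,b_,np.linalg.norm(a-b_),ang(a-b_)-90)
cv2.imwrite('pics/w3c.png',cv2.resize(w[225:325,55:255],(800,400),interpolation=2))
E
```

```text
orange [225.4416 275.4064] [210 265  32  22 625] [144. 194. 251. 252. 252.]
418 [ 0.60368078 -0.20509827  0.049     ] 0.12268710345178921 -80.77
red [104.5        285.19512195] 82 [ 0.58482513 -0.08244336] heading 6.95 arm about arbor 0.12409578349465918 -81.26
edge [0.67229392 0.0194518  0.016     ] [ 0.69682501 -0.1740533   0.016     ] 0.19505384038691617 7.219999999999999
```

View pics/w3c.png

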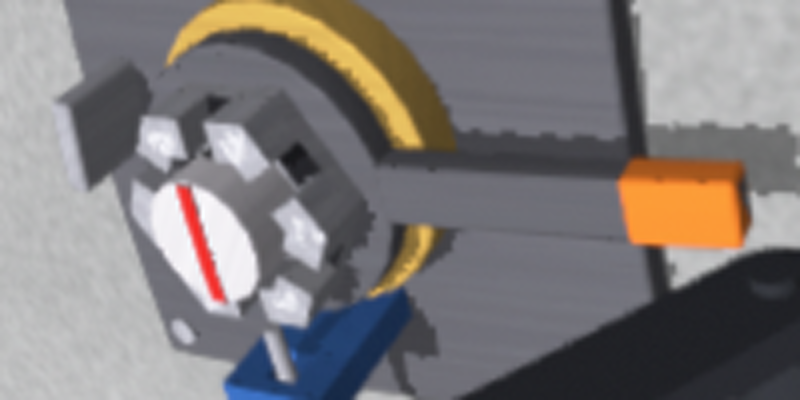

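```bash
python3 - <<'E'
from h import *
a=arm(-82,.116,.068);go(*a,.17,-172);go(*a,.053,-172)
a=arm(-82,.116,.026);go(*a,.053,-172)
a=arm(-83.3,.116,.0205);print(a);go(*a,.053,-173.3)
E
```

```text
shift [  1.3 -98.2  11.5] z heading -172.02 turn wx -0.0 x axis [-0.003  0.002 -1.   ]
shift [118.3 -98.   11.2] z heading -172.02 turn wx -0.0 x axis [-0.003  0.002 -1.   ]
shift [118.4 -98.   53.2] z heading -172.02 turn wx -0.0 x axis [-0.003  0.002 -1.   ]
[ 0.6178938  -0.19681605]
shift [118.4 -97.6  61.4] z heading -172.02 turn wx 0.022 x axis [-0.003  0.002 -1.   ]
```

```bash
python3 -m handwheel '[[1,[0,-60,11],[0,0,0]],[1,[40,-98,11],[0,0,0]],[1,[90,-98,11],[0,0,0]],[1,[118,-98,15],[0,0,0]],[1,[118,-98,40],[0,0,0]],[1,[118,-98,53],[0,0,0]],[1,[118,-98,57],[0.011,0,0]],[1,[118,-98,60],[0.022,0,0]],[1,[118,-98,61.4],[0.022,0,0]],[1,[118,-98,61.4],[0.022,0,0]]]'
python3 - <<'E'
from h import *
p=sense()['tool_pos'][:2]-C;print(ang(p),np.hypot(*p),ang(p)-np.degrees(np.arcsin(.0205/np.hypot(*p))))
E
```

```text
clock: 7.6
tool_pos: [0.6212, -0.1977, 0.0554]
orientation: [168.0, 89.8, -5.3]
ft_force: [4.6, 2.8, 1.2]
gripper_width: -0.0
-71.9 0.11958906436602382 -81.7704118304389
```

```bash
python3 -m handwheel '[[1,[1,0,1],[0,0,0]],[1,[1,0,2],[0,0,0]],[1,[1,0,3],[0,0,0]],[1,[1,0,3],[0,0,0]]]'
python3 - <<'E'
from h import *
p=sense()['tool_pos'][:2]-C;print(ang(p),np.hypot(*p),ang(p)-np.degrees(np.arcsin(.0205/np.hypot(*p))))
E
```

```text
clock: 8.1
tool_pos: [0.6181, -0.1987, 0.0548]
orientation: [153.3, 89.8, -20.0]
ft_force: [5.2, 0.5, 4.7]
gripper_width: 0.0001
-73.45 0.11961792309164496 -83.31800668790939
```

```bash
python3 -m handwheel '[[1,[0,0,-15],[0,0,0]],[1,[0,0,-40],[0,0,0]],[1,[-40,0,-50],[0,0,0]],[1,[-90,0,-50],[0,0,0]],[1,[-110,0,-50],[0,0,0]],[1,[-110,0,-50],[0,0,0]]]'
python3 - <<'E'
from h import *
M=camera_model('wrist');c=-M['R'].T@M['t'];print('cam in tool mm',toolR().T@(c-sense()['tool_pos'])*1000)
y=np.radians(6.8);ux=np.array([np.cos(y),np.sin(y)]);F=np.array([.5845,-.083])
for x,z in((-.15,.165),(-.15,.072),(-.085,.072)): a=F+x*ux;print(a);go(*a,z,-173.2)
im=camera('top')[:,:,::-1].copy();h=cv2.cvtColor(im,cv2.COLOR_BGR2HSV);m=camera_model('top')
for n,lo,hi,z in(('o',(6,150,100),(16,255,255),.049),('k',(0,130,80),(4,255,255),.064)):
  for c,b,_ in blobs(h,lo,hi,(310,90,430,200)):
    o=ray(m,*c,z);print(n,c,b,o,np.hypot(*(o[:2]-C)),ang(o[:2]-C))
E
```

```text
clock: 8.85
tool_pos: [0.6664, -0.1925, 0.1642]
orientation: [142.0, 89.9, -31.3]
ft_force: [-0.3, 0.5, 0.2]
gripper_width: -0.0002
cam in tool mm [-119.07139186   -2.24784274  -78.14427206]
[ 0.43555517 -0.1007606 ]
shift [  -1.1 -118.1  218.6] z heading -173.31 turn wx -0.002 x axis [ 0.001 -0.001 -1.   ]
[ 0.43555517 -0.1007606 ]
shift [  91.9 -118.1  218.7] z heading -173.31 turn wx -0.002 x axis [ 0.001 -0.001 -1.   ]
[ 0.50009793 -0.09306434]
shift [  92.  -118.3  153.7] z heading -173.31 turn wx -0.002 x axis [ 0.001 -0.001 -1.   ]
```

```bash
python3 -m handwheel '[[1,[0,-30,60],[0,0,0]],[1,[0,-60,115],[0,0,0]],[1,[0,-90,165],[0,0,0]],[1,[0,-118,218],[0,0,0]],[1,[0,-118,218],[0,0,0]],[1,[30,-118,218],[0,0,0]],[1,[70,-118,218],[0,0,0]],[1,[92,-118,218],[0,0,0]],[1,[92,-118,218],[0,0,0]],[1,[92,-118,218],[0,0,0]]]'
python3 - <<'E'
from h import *
y=np.radians(6.8);ux=np.array([np.cos(y),np.sin(y)]);F=np.array([.5845,-.083])
for x,z in((-.12,.072),(-.085,.072)): a=F+x*ux;print(a);go(*a,z,-173.2)
cv2.imwrite('pics/w4.png',camera('wrist')[:,:,::-1])
im=camera('top')[:,:,::-1];cv2.imwrite('pics/top4.png',im);print(sense()['joints'].round(0))
E
```

```text
clock: 10.15
tool_pos: [0.4358, -0.1006, 0.0711]
orientation: [-17.5, 90.0, 169.2]
ft_force: [0.0, 0.4, 0.4]
gripper_width: -0.0002
[ 0.46534414 -0.09720848]
shift [ -0.9   0.  -29.7] z heading -173.31 turn wx -0.002 x axis [-0.001  0.    -1.   ]
[ 0.50009793 -0.09306434]
shift [ -0.9  -0.  -64.7] z heading -173.31 turn wx -0.002 x axis [-0.001  0.    -1.   ]
[-16.   2. 128.  -0.  50.  67.]
```

View pics/w4.png

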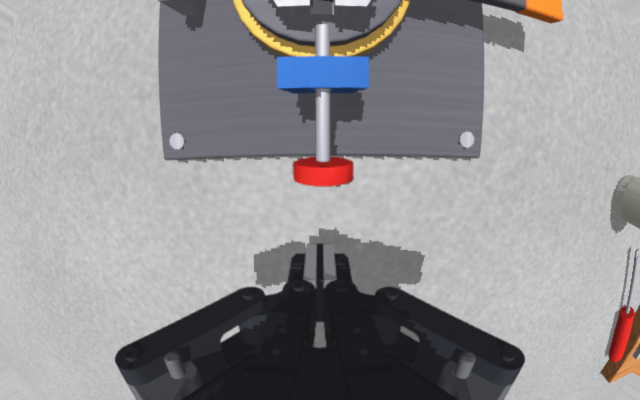

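```bash
python3 -m handwheel '[[1,[0,0,-20],[0,0,0]],[1,[0,0,-30],[0,0,0]],[1,[0,0,-36],[0,0,0]],[1,[0,0,-40],[0,0,0]],[1,[0,0,-44],[0,0,0]],[1,[0,0,-48],[0,0,0]],[1,[0,0,-52],[0,0,0]],[1,[0,0,-52],[0,0,0]]]'
```

```text
clock: 11.25
tool_pos: [0.4875, -0.0942, 0.0711]
orientation: [-141.2, 90.0, 45.4]
ft_force: [-1.4, 0.9, 0.5]
gripper_width: 0.0002
```

```bash
python3 -m handwheel '[[1,[0,0,-4],[0,0,0]],[1,[0,0,-8],[0,0,0]],[1,[0,0,-11],[0,0,0]],[1,[0,0,-13],[0,0,0]],[1,[0,0,-13],[0,0,0]]]';python3 -m handwheel '[[1,[0,0,-1],[0,0,0]],[1,[0,0,-2],[0,0,0]],[1,[0,0,-2],[0,0,0]]]'
```

```text
clock: 11.88
tool_pos: [0.4988, -0.0928, 0.071]
orientation: [-10.0, 89.8, 176.7]
ft_force: [-7.6, 0.0, 5.6]
gripper_width: -0.0001
clock: 12.25
tool_pos: [0.4989, -0.0928, 0.071]
orientation: [-7.0, 89.6, 179.7]
ft_force: [-13.5, -1.1, 9.8]
gripper_width: -0.0001
```

```bash
python3 -m handwheel '[[1,[0,0,10],[0,0,0]],[1,[0,0,40],[0,0,0]],[1,[0,0,60],[0,0,0]],[1,[-50,0,60],[0,0,0]],[1,[-90,0,60],[0,0,0]],[1,[-90,0,60],[0,0,0]]]'
python3 - <<'E'
from h import *
M=camera_model('wrist');w=camera('wrist')[:,:,::-1].copy();cv2.imwrite('pics/w5.png',w)
h=cv2.cvtColor(w,cv2.COLOR_BGR2HSV)
for n,lo,hi,z in(('blue',(100,130,50),(125,255,255),.075),('red',(0,130,80),(5,255,255),.077),('orange',(6,150,230),(20,255,255),.049)):
  for c,b,mk in blobs(h,lo,hi,(200,0,620,200),30):
    ys,xs=np.nonzero(mk);P=wray(M,*c,z);e=[(wray(M,c[0],v,z)[0]-.5845).round(4) for v in (ys.min(),ys.max())];print(n,c,b,P,e,ang(P[:2]-np.array([.5845,-.083])))
print(sense()['clock'])
E
```

```text
clock: 13.0
tool_pos: [0.4467, -0.1009, 0.1659]
orientation: [157.9, 89.3, -15.4]
ft_force: [0.9, -0.1, 0.8]
gripper_width: 0.0001
blue [318.60558659 103.3452514 ] [294  94  50  19 895] [ 0.52549426 -0.08915194  0.075     ] [np.float64(-0.0527), np.float64(-0.0649)] -174.05
red [317.71636364  21.36363636] [315   0   7  43 275] [ 0.58183443 -0.08196798  0.077     ] [np.float64(0.0131), np.float64(-0.0174)] 158.84
red [318.69478908 120.36476427] [301 115  36  12 403] [ 0.51407084 -0.09054112  0.077     ] [np.float64(-0.0668), np.float64(-0.0742)] -173.89
orange [468.8994614   41.67145422] [455  30  29  24 557] [ 0.5979477 -0.2035959  0.049    ] [np.float64(0.0237), np.float64(0.0037)] -83.64
13.05
```

View pics/w5.png

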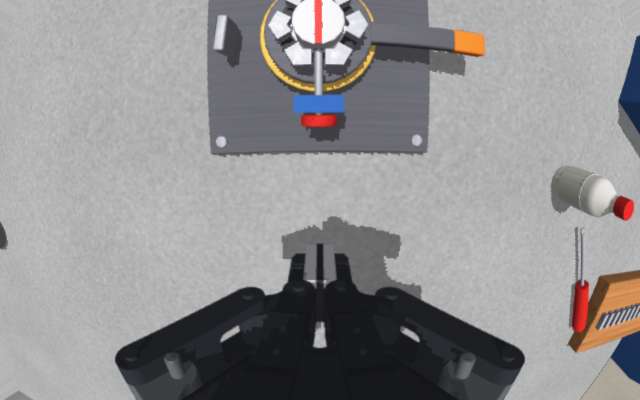

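The picture shows the red knob (319,120) about 2 mm from the blue bracket, with its face 74 mm from the axis. The pin runs through the slot at column 319. The arm heading is -83.6°, against -83.2° for zero. The robot is clear of everything, so I'm handing in.

```bash
python3 -c "
from plant import *
sign_off()"
```

```text
the job is handed in; nothing more can be done
```

The next slot is lined up with the cross hole, and the lock pin is fully home through it. I pushed the spanner about 39° clockwise with the closed fingers, starting 0.68 rad short, and then pushed the red knob along the fixture's +x.

- **Nut:** the final wrist picture puts the spanner arm at -83.6°, against -83.2° for exact alignment. That is within about 0.01 rad of zero, where 0.09 rad is allowed. My first push stopped about 2° short, so I gave it a second small push.
- **Pin:** it stopped firmly, with the force rising to about 14 N and no further movement. The knob face measured 74 mm from the arbor's axis, and the knob is about 2 mm from the bracket.
- **Bystanders:** none were touched, judging by the moves made and the low forces. In the last picture the gauge block, oil bottle and screwdriver look undisturbed. The ball standard, master ring and sorting box were out of that view, so I did not check them again at the end.
- **Failed checks:** two top-camera checks of the spanner found nothing, most likely because the gripper was in the way. A third saw only part of the orange end, so I used the wrist camera for the final angle.

The job took about 13 s of the 45 s allowed, and the robot was clear of everything at hand-in.

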